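# Sound a post holder with a depth rod and fit the post that matches

### The job

One post holder of the circuit-board test stand is empty, and its hidden height stop may sit at any of three depths: lower the depth rod gently into it until the tip rests on the stop, see how deep that is, and put the rod back upright in its own hole in the rack. Then fit the post whose top will stand level with the three posts already in the stand, pressing it down against the spring plunger, firmly but without ramming, until its foot sits on the stop. Leave the other two posts standing in the rack and disturb nothing else.

Things in the scene. Friction and masses are not known exactly. Their poses are not given: they have to be found in the camera images.
- stand: Test stand: a 150 x 150 x 12 mm drilled aluminium plate fixed to the bench. Origin under its centre, x and y along its edges. At the corners of a 100 mm square on it stand four round aluminium holders, 30 mm across and 54 mm tall. Any of them may be the empty one; the other three hold fixed 14 mm steel posts that rise 40 mm above their rims.
- holder_open: The empty post holder. Origin: centre of its foot, on the plate. Its blind bore is vertical, 15.4 mm wide, with a 2 mm bevel at the mouth. A rigid stop hidden in the bore, whose depth is not measured, lies 24, 32 or 40 mm below the rim (within 0.6 mm): on it the short, middle or long post respectively stands 40 mm proud of the rim.
- socket (a point): Centre of the empty holder's mouth, in the plane of its flat rim, 54 mm above the holder's foot. z points up.
- plunger (a joint): Spring plunger of the empty holder: a ball 12 mm down the bore that stands out about 2 mm from the wall on the holder's -x side. Value: how far it is pushed back (m), 0 when free, 3 mm at most. It drags on a post with roughly 3 to 8 N all the way down and holds it, so that a post does not drop home by itself. A rod kept central clears it.
- depth_rod: Depth rod: a 6 mm steel rod, 70 mm long with a round-nosed tip, under a round knurled handle 16 mm thick and 35 mm long (105 mm in all). It starts upright in the narrow hole at one end of the rack, tip 25 mm down. Origin: centre of its lower tip; z runs up the rod. About 40 g.
- rod_tip (a point): Lower tip of the depth rod.
- rod_grip (a point): Middle of the depth rod's handle, 87.5 mm above its tip.
- rack: Wooden rack fixed to the bench, 50 mm (x) by 220 mm (y) by 45 mm tall. Origin: centre of its underside. Along its middle line it has three 15.8 mm holes for posts at y = -85, -35 and 15 mm and one 9 mm hole for the rod at y = 80 mm, all 25 mm deep.
- rod_hole (a point): Centre of the mouth of the depth rod's own narrow hole in the rack's top face.
- post_short: The shortest of three plain stainless steel support posts, told apart only by length: 14 mm thick, 64 mm long, its lowest 4 mm tapered to an 11 mm foot. Starts upright in one of the three wide holes of the rack, its lowest 25 mm in the hole. Origin: centre of its foot; z runs up the post. About 77 g.
- post_short_top (a point): Centre of the short post's top face, 64 mm above its foot.
- post_middle: The middle one of three plain stainless steel support posts, told apart only by length: 14 mm thick, 72 mm long, its lowest 4 mm tapered to an 11 mm foot. Starts upright in one of the three wide holes of the rack, its lowest 25 mm in the hole. Origin: centre of its foot; z runs up the post. About 86 g.
- post_middle_top (a point): Centre of the middle post's top face, 72 mm above its foot.
- post_long: The longest of three plain stainless steel support posts, told apart only by length: 14 mm thick, 80 mm long, its lowest 4 mm tapered to an 11 mm foot. Starts upright in one of the three wide holes of the rack, its lowest 25 mm in the hole. Origin: centre of its foot; z runs up the post. About 96 g.
- post_long_top (a point): Centre of the long post's top face, 80 mm above its foot.
- circuit_board: Bystander: green circuit board lying flat, 116 x 116 mm, up to 16 mm tall. Origin under its centre.
- solder_reel: Bystander: metal solder reel standing on its flange, 54 mm across, 34 mm tall, about 85 mm beyond the rack's middle line. Origin under its centre.
- breadboard: Bystander: white solderless breadboard, 55 x 165 x 9 mm (13 mm over its chips). Origin under its centre.
- cutters: Bystander: side cutters with orange handles lying near the stand, 140 mm long, 14 mm tall. Origin under the pivot; the jaws point along +x.
- screwdriver: Bystander: black-handled screwdriver lying in front of the rack, 170 mm long along its x, 26 mm tall. Origin under its middle.
- multimeter: Bystander: hand multimeter lying face up, 150 x 75 mm, 41 mm tall. Origin under its centre.
- tape_roll: Bystander: roll of paper tape lying flat, 58 mm across, 19 mm tall. Origin under its centre.

How it is judged:
By the outcome, as a careful person would: the job done as asked, in the order asked, and still so for the second after the job is handed in, with the robot touching nothing.
It also fails if it takes over 67 s, if anything falls off the work surface, if the arm or the gripper's body presses on something with over 40 N, if the wrist force passes 120 N, or if a joint passes its speed limit or range.

### The arm

A 6-joint arm with a two-finger parallel gripper is mounted at the origin on the work surface. World frame = base frame: x ahead of the robot, y to its left, z up, the work surface at z = 0. Lengths are in m, angles in rad, forces in N, time in s.
With the tool pointing down it reaches from about 0.25 to 0.775 m from the base axis. Payload 4 kg.
Tool frame: the origin (TCP) lies at the very end of the fingers, on their centre line; the grasp point (between the pads) lies 19 mm behind it; z points along the fingers, y is the direction in which the jaws open and shut (so a half turn about z gives the same grasp; the last joint's range is limited). The gripper opens to 94 mm and grips with 3 to 60 N. Pads are 16 mm wide; open, the fingers measure 119 mm over their backs; the gripper's body (75 mm by 177 mm) begins 78 mm behind the grasp point.
Start: joints at [-0.103, 0.087, 1.371, -0, 1.684, -0.103], TCP at [0.55, -0, 0.206] pointing down, gripper open.
Joint ranges: [-3.1, 3.1], [-0.76, 2.03], [0.27, 2.55], [-1.08, 4.22], [0.17, 2.65], [-2.57, 2.57]. Speed limits (rad/s): [2.79, 2.79, 3.14, 3.14, 3.14, 3.14].

### API

Orientations are given as [roll, pitch, yaw] about the fixed x, y, z axes, in that order (R = Rz(yaw) Ry(pitch) Rx(roll)).
In Python, from bench import robot, cams, models gives the robot as it stands.
- The arm moves only by the tool step_arm, never from a script. Its argument "series" is a list of rows, each a list of 5 numbers: the gripper command: -1 is shut, 1 is fully open, values between are in proportion, then the shift along the tool's x, y, z in mm, then the turn about the tool's z in degrees. A call has 1 to 20 rows; each row is the pose to reach, as a shift and turn from the pose commanded when the call began, along the tool's axes at that moment; what a row does not reach only later rows make up. A row lasts 1/8 s, in which the tool goes at most 62.5 mm and 10.7 degrees, less where a joint would pass 70% of its speed; a pose out of reach is approached as far as the arm can. A call with a gripper value outside its range is refused whole. The fingers move at their own pace and stop on an object; the grip force is fixed at half the most. Time passes only in rows, so rows that repeat a pose let the fingers close. It gives the time, the measured TCP pose, the force and the opening at its end, in the units of the state.
- robot.get_obs(): the state, without advancing time (a new reading comes with each control period).
- cams.snapshot(name): name is "scene" or "side" or "wrist"; returns a dict with "pixels" (400x640x3 uint8, red, green, blue), "fov_y" (degrees; the focal length in pixels is half the picture's height over the tangent of half this angle, whatever the lens; pixels are square), "cx", "cy" (the principal point, pixels), "R" (3x3) and "t" (3): a world point X has camera coordinates R X + t. Camera axes: x right, y down, z forward; pixel columns grow to the right and rows downward; lengths in m; the calibration is good to about 2 mm. A picture is of the moment at which its call begins. There is no depth.
- robot.close_job(): hands the job in, once; it reports no verdict.
Trained networks look in a picture, given as the dict that the camera call returned (one of the last four; its "shot" number tells which), for a name from the list of things; names that differ only in an ending like _2 or _b are one class to them, and where a whole thing is asked for, a point or a joint stands for the part that bears it (a point fixed in the world has none). Each returns a list of dicts, best first, with "p" (0 to 1); they miss things now and then, are a little off and sometimes report something else, mostly with a low value. They report only what shows in the picture. A call takes as long as a camera call.
- models.find_in(picture, label): "position" ([x, y, z] in m, in world coordinates, good to about 4 mm: the middle of the surface that is visible of it).
- models.pinpoint(picture, label): "position" ([x, y, z] in m, in world coordinates, good to about 4 mm: a listed point, or the origin of a listed thing).
The state is a dict: "time": time; "joint_positions": joint angles; "qvel": joint speeds; "joint_torque": joint torques, N m; "tool_pos": TCP position; "ee_rot": TCP orientation; "wrist_force": force on the tool from outside, world axes, zero at the start; "wrist_torque": the same for the moment, N m; "width": finger opening in m.
Only numpy, scipy, OpenCV 4.12 (cv2) and the standard library are available. Lean on these libraries where they do the work, as an engineer would, in place of code of your own. Each camera call takes 0.05 s, during which the arm holds its last target. There are 200 camera calls.

## Working session

There is one attempt and no reset: what is moved stays moved. The work goes in short steps, Python scripts to look and compute and a tool call to move; the robot and the scene stay as the last step left them, time stands still between calls to the robot, and variables do not carry over. Pictures are saved under pics/ and viewed, about 8 in all and at most 12, crops included, and the job is handed in when it is done.

Besides the shell and the picture viewer there is one more tool, called after ">>>" as a command line: name --pt "numbers of a row" for each row, then --argument value for the rest. step_arm: Moves the arm, as the interface text tells. Its arguments: {"type":"object","properties":{"series":{"type":"array","items":{"type":"array","items":{"type":"number"}}}},"required":["series"]}

```bash
mkdir -p pics
cat > h.py <<'E'
import numpy as np, cv2
from bench import robot, cams, models
def snap(n,f=None):
    p=cams.snapshot(n)
    if f: cv2.imwrite('pics/'+f,p['pixels'][:,:,::-1])
    return p
def K(p):
    f=200/np.tan(np.radians(p['fov_y'])/2); return f
def proj(p,X):
    c=np.array(p['R'])@np.array(X)+np.array(p['t']); f=K(p); return np.array([p['cx']+f*c[0]/c[2],p['cy']+f*c[1]/c[2]])
def ray(p,uv,z):
    R=np.array(p['R']);t=np.array(p['t']);o=-R.T@t
    d=R.T@np.array([(uv[0]-p['cx'])/K(p),(uv[1]-p['cy'])/K(p),1]); return o+d*(z-o[2])/d[2]
def st():
    o=robot.get_obs()
    for k in('time','tool_pos','ee_rot','wrist_force','width','joint_positions'): print(k,np.round(o[k],4))
E
python3 - <<'E'
from h import *
st()
for n in('scene','side','wrist'):
    p=snap(n,n+'0.png'); print(n,p['fov_y'],p['cx'],p['cy'],'cam at',np.round(-np.array(p['R']).T@np.array(p['t']),3))
    for l in('socket','holder_open','stand','rack','rod_hole','rod_grip','rod_tip','post_short_top','post_middle_top','post_long_top','cutters','screwdriver','solder_reel'):
        r=models.pinpoint(p,l)
        print(l,[(np.round(a['position'],3).tolist(),round(a['p'],2),np.round(proj(p,a['position'])).tolist()) for a in r[:2]])
ims=[cv2.imread(f'pics/{n}0.png') for n in('scene','side','wrist')]
E
```

```text
time 0.0
tool_pos [0.5495 0.     0.2043]
ee_rot [-3.1394e+00 -2.0000e-04  1.5708e+00]
wrist_force [-0.8363  0.0904 -0.663 ]
width 0.0941
joint_positions [-0.1031  0.088   1.3722 -0.      1.6836 -0.1031]
scene 53.86241791224922 317.76816410472185 197.9857158541832 cam at [1.417 0.139 0.778]
socket [([0.453, -0.141, 0.068], 0.7, [313.0, 176.0])]
holder_open [([0.457, -0.147, 0.009], 0.76, [311.0, 192.0])]
stand [([0.519, -0.11, 0.003], 0.88, [316.0, 207.0]), ([0.404, 0.022, 0.0], 0.29, [365.0, 193.0])]
rack [([0.506, 0.17, 0.003], 0.58, [409.0, 221.0])]
rod_hole [([0.52, 0.252, 0.046], 0.62, [440.0, 218.0])]
rod_grip [([0.52, 0.252, 0.113], 0.44, [445.0, 200.0]), ([0.504, 0.133, 0.023], 0.26, [397.0, 213.0])]
rod_tip [([0.518, 0.249, 0.02], 0.41, [437.0, 224.0])]
post_short_top [([0.501, 0.082, 0.08], 0.63, [382.0, 194.0]), ([0.436, -0.41, 0.003], 0.59, [238.0, 176.0])]
post_middle_top [([0.503, 0.133, 0.092], 0.55, [400.0, 195.0])]
post_long_top [([0.502, 0.138, 0.021], 0.47, [399.0, 214.0]), ([0.513, 0.185, 0.099], 0.45, [419.0, 198.0])]
cutters [([0.781, -0.171, 0.004], 0.59, [266.0
[... 1354 characters left out ...]
2.0, 286.0]), ([0.496, 0.086, 0.017], 0.39, [273.0, 114.0])]
stand [([0.518, -0.106, -0.0], 0.85, [296.0, 256.0])]
rack [([0.506, 0.172, -0.003], 0.94, [282.0, 40.0]), ([0.428, 0.196, -0.002], 0.63, [214.0, 17.0])]
rod_hole []
rod_grip [([0.515, -0.106, -0.0], 0.45, [294.0, 257.0])]
rod_tip []
post_short_top [([0.498, 0.088, 0.086], 0.79, [265.0, 108.0])]
post_middle_top [([0.506, 0.137, 0.092], 0.61, [270.0, 51.0])]
post_long_top [([0.425, 0.198, 0.001], 0.35, [211.0, 14.0])]
cutters [([0.508, 0.17, -0.002], 0.71, [284.0, 42.0]), ([0.398, -0.054, -0.005], 0.57, [209.0, 220.0])]
screwdriver [([0.428, 0.197, 0.002], 0.59, [213.0, 14.0])]
solder_reel [([0.6, 0.178, -0.0], 0.62, [361.0, 33.0])]
```

View pics/scene0.png

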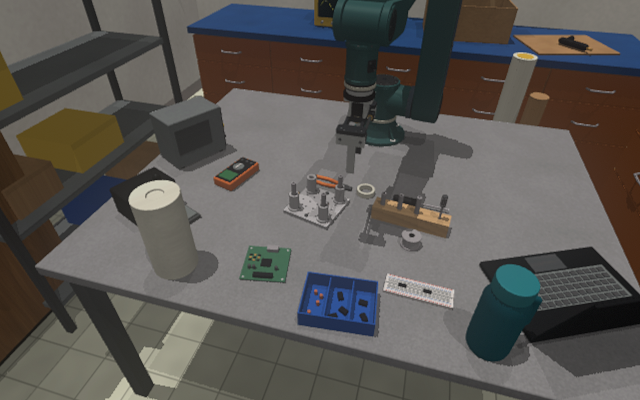

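View pics/side0.png

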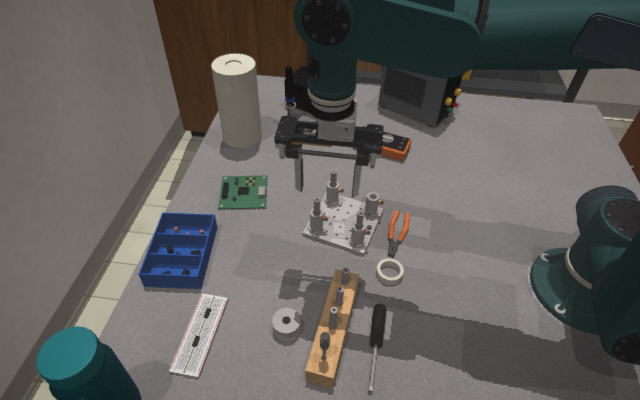

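The scene picture shows the empty holder at about (312,177), and the side picture at (373,198). The rack's posts rise in order short, middle, long, then the rod, towards +y. The network points agree with the geometry: rack yaw is about -7°, stand yaw about -16°. Next I move the wrist camera over the socket and then the rack.

>>> step_arm --pt "1 -60 -48 0 0" --pt "1 -120 -95 0 0" --pt "1 -120 -95 0 0" --pt "1 -120 -95 0 0"

```text
time: 2.6
tool_pos: [0.4543, -0.1212, 0.2059]
ee_rot: [3.141, 0.0, 1.567]
wrist_force: [0.7, 0.3, 0.1]
width: 0.0943
```

Run:
```python
from h import *
st()
p=snap('wrist','w1.png'); np.save('w1.npy',p,allow_pickle=True)
for l in('socket','stand'):
    print(l,[(np.round(a['position'],4).tolist(),round(a['p'],2),np.round(proj(p,a['position'])).tolist()) for a in models.pinpoint(p,l)[:2]])
```

```text
time 2.6
tool_pos [ 0.4543 -0.1212  0.2059]
ee_rot [3.1407e+00 3.0000e-04 1.5675e+00]
wrist_force [0.6721 0.2546 0.1368]
width 0.0943
joint_positions [-3.8140e-01 -9.2800e-02  1.5496e+00  1.0000e-04  1.6839e+00 -3.7810e-01]
socket [([0.4547, -0.1426, 0.0735], 0.91, [319.0, 212.0])]
stand [([0.5165, -0.1067, 0.0031], 0.66, [366.0, 171.0])]
```

View pics/w1.png

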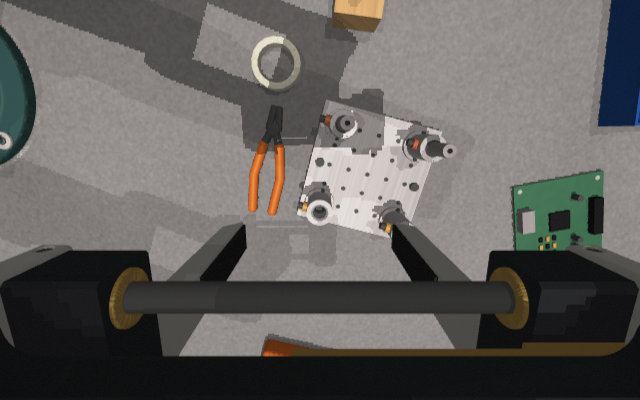

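>>> step_arm --pt "1 60 0 0 0" --pt "1 120 20 0 0" --pt "1 180 40 0 0" --pt "1 240 50 0 0" --pt "1 300 60 0 0" --pt "1 310 60 0 0" --pt "1 310 60 0 0" --pt "1 310 60 0 0"

```text
time: 3.75
tool_pos: [0.515, 0.1891, 0.2055]
ee_rot: [3.142, 0.001, 1.57]
wrist_force: [-0.6, 0.7, 0.1]
width: 0.0941
```

Run:
```python
from h import *
st()
p=snap('wrist','w2.png'); np.save('w2.npy',p,allow_pickle=True)
for l in('rod_grip','rod_hole','rack','post_short_top','post_middle_top','post_long_top'):
    print(l,[(np.round(a['position'],4).tolist(),round(a['p'],2),np.round(proj(p,a['position'])).tolist()) for a in models.pinpoint(p,l)[:2]])
```

```text
time 3.75
tool_pos [0.515  0.1891 0.2055]
ee_rot [3.1415e+00 6.0000e-04 1.5698e+00]
wrist_force [-0.6027  0.6983  0.0789]
width 0.0941
joint_positions [ 2.4890e-01  8.4300e-02  1.3738e+00 -6.0000e-04  1.6836e+00  2.4980e-01]
rod_grip [([0.5168, 0.2508, 0.1045], 0.61, [320.0, 135.0])]
rod_hole [([0.5152, 0.2482, 0.1031], 0.74, [319.0, 138.0]), ([0.5248, 0.2525, 0.0476], 0.57, [327.0, 133.0])]
rack [([0.5078, 0.1735, -0.0021], 0.91, [313.0, 193.0]), ([0.7625, 0.2167, -0.003], 0.21, [507.0, 160.0])]
post_short_top [([0.4987, 0.0861, 0.088], 0.72, [304.0, 287.0])]
post_middle_top [([0.5003, 0.1394, 0.0946], 0.78, [305.0, 244.0])]
post_long_top [([0.5123, 0.1853, 0.0982], 0.8, [316.0, 202.0])]
```

View pics/w2.png

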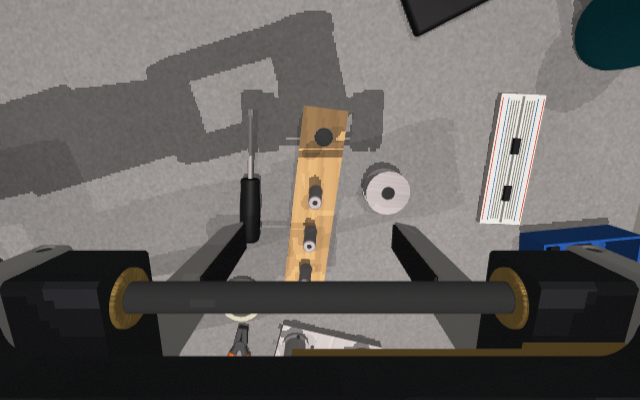

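w1 shows the open mouth at about (319,212). w2 shows the rod handle's top at (323,137) and post tops at (315,203) and (309,246). I'll convert these at the known heights and refine them.

Run:
```python
from h import *
L=lambda n:np.load(n,allow_pickle=True).item()
a,b=L('w1.npy'),L('w2.npy')
print('socket',ray(a,(319,212),.066)); print('rod top',ray(b,(323,136.5),.125)); 
print('posts', ray(b,(315,203),.100),ray(b,(309.5,246),.092), ray(b,(305,287),.084))
A=cv2.resize(a['pixels'][185:245,285:355],None,fx=5.5,fy=5.5,interpolation=cv2.INTER_CUBIC)
B=cv2.resize(b['pixels'][100:160,285:355],None,fx=5.5,fy=5.5,interpolation=cv2.INTER_CUBIC)
cv2.imwrite('pics/c1.png',np.hstack([A,B])[:,:,::-1])
```

```text
socket [ 0.45480056 -0.14428425  0.066     ]
rod top [0.51883846 0.24995722 0.125     ]
posts [0.51143203 0.18482404 0.1       ] [0.50534085 0.13595325 0.092     ] [0.49962297 0.08344066 0.084     ]
```

View pics/c1.png

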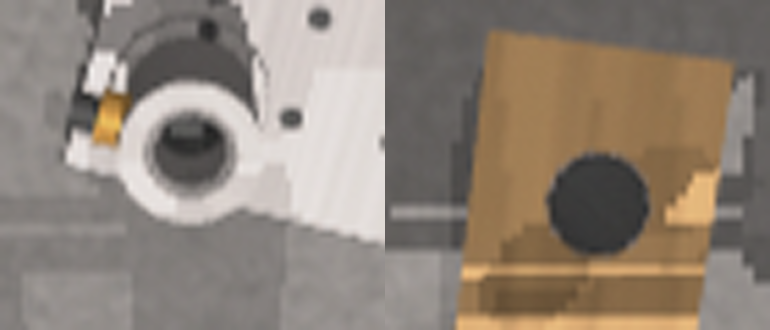

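>>> step_arm --pt "1 61 4 0 0" --pt "1 61 4 50 0" --pt "1 61 4 100 0" --pt "1 61 4 117 0" --pt "1 61 4 117 0" --pt "-1 61 4 117 0" --pt "-1 61 4 117 0" --pt "-1 61 4 117 0" --pt "-1 61 4 117 0" --pt "-1 61 4 117 0" --pt "-1 61 4 117 0" --pt "-1 61 4 117 0"

```text
time: 5.6
tool_pos: [0.519, 0.251, 0.0884]
ee_rot: [-3.141, 0.0, 1.571]
wrist_force: [0.2, 1.2, -0.5]
width: 0.0275
```

>>> step_arm --pt "-1 0 0 0 0" --pt "-1 0 0 0 0" --pt "-1 0 0 0 0"

```text
time: 5.98
tool_pos: [0.519, 0.251, 0.0885]
ee_rot: [-3.142, 0.0, 1.571]
wrist_force: [-0.3, 0.1, -0.8]
width: 0.0157
```

Rod gripped (15.7 mm). I lift it and carry it over to the socket.

>>> step_arm --pt "-1 0 0 -25 0" --pt "-1 0 0 -60 0" --pt "-1 0 0 -108 0" --pt "-1 -50 -8 -108 0" --pt "-1 -110 -18 -108 0" --pt "-1 -170 -28 -108 0" --pt "-1 -230 -38 -108 0" --pt "-1 -290 -47 -108 0" --pt "-1 -345 -56 -108 0" --pt "-1 -385 -62 -108 0" --pt "-1 -395 -64 -90 0" --pt "-1 -395 -64 -62 0" --pt "-1 -395 -64 -62 0" --pt "-1 -395 -64 -62 0" --pt "-1 -395 -64 -62 0"

```text
time: 7.85
tool_pos: [0.4558, -0.1437, 0.1517]
ee_rot: [3.139, 0.001, 1.572]
wrist_force: [-0.3, 1.2, 0.3]
width: 0.0151
```

Run:
```python
from h import *
st()
o=robot.get_obs();T=np.array(o['tool_pos']); tip=T-[0,0,.0685]
out=[]
for n,z in(('wrist',4),('scene',8),('side',6)):
    p=snap(n); np.save('t_'+n+'.npy',p,allow_pickle=True)
    print(n,'exp tip',proj(p,tip),'sock',proj(p,[.455,-.1445,.066]))
    print([(l,np.round(x['position'],4).tolist(),round(x['p'],2)) for l in('rod_tip','socket') for x in models.pinpoint(p,l)[:1]])
    u=proj(p,[.455,-.1445,.075]).astype(int); h=int(130/z); 
    out.append(cv2.resize(p['pixels'][u[1]-2*h:u[1]+h,u[0]-h:u[0]+h],(266,400),interpolation=cv2.INTER_CUBIC))
    print('crop origin',u-[h,2*h],'scale',266/(2*h))
cv2.imwrite('pics/t.png',np.hstack(out)[:,:,::-1])
```

```text
time 7.85
tool_pos [ 0.4558 -0.1437  0.1517]
ee_rot [3.1394e+00 8.0000e-04 1.5719e+00]
wrist_force [-0.2935  1.2265  0.321 ]
width 0.0151
joint_positions [-4.2420e-01 -5.9000e-02  1.6253e+00  1.0000e-04  1.5730e+00 -4.2530e-01]
wrist exp tip [318.45743618 208.35778213] sock [317.50060233 204.38893604]
[('rod_tip', [0.4533, -0.1447, 0.0843], 0.59), ('socket', [0.4525, -0.1411, 0.0698], 0.8)]
crop origin [285 142] scale 4.15625
scene exp tip [311.51939161 172.35055949] sock [311.37218087 176.7139356 ]
[('rod_tip', [0.4578, -0.1416, 0.086], 0.61), ('socket', [0.4567, -0.1417, 0.0675], 0.72)]
crop origin [295 142] scale 8.3125
side exp tip [373.01175002 190.85041849] sock [372.59633846 195.96608443]
[('rod_tip', [0.5221, 0.254, 0.0444], 0.55), ('socket', [0.7773, -0.1753, -0.0002], 0.69)]
crop origin [352 151] scale 6.333333333333333
```

View pics/t.png

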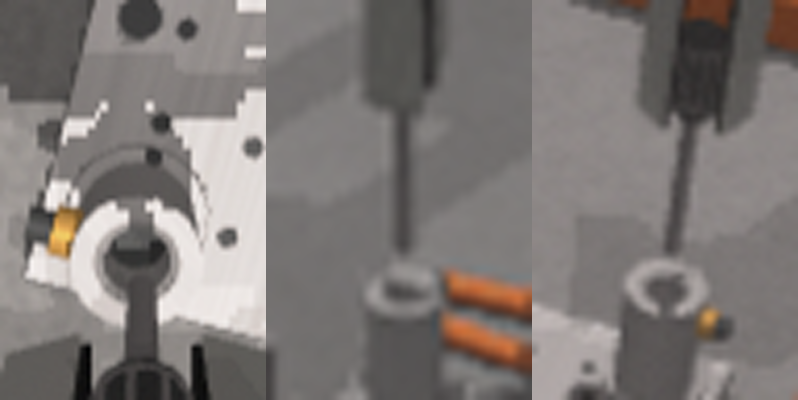

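In this crop the tip sits over the mouth in all three views, within about 1 mm. The plunger screw is on the -x side. I lower gently.

>>> step_arm --pt "-1 0 0 12 0" --pt "-1 0 0 18 0" --pt "-1 0 0 22 0" --pt "-1 0 0 26 0" --pt "-1 0 0 30 0" --pt "-1 0 0 34 0" --pt "-1 0 0 37 0" --pt "-1 0 0 38 0" --pt "-1 0 0 38 0"

```text
time: 9.43
tool_pos: [0.455, -0.144, 0.1125]
ee_rot: [3.141, 0.0, 1.571]
wrist_force: [0.5, -0.6, -1.0]
width: 0.0155
```

>>> step_arm --pt "-1 0 0 1 0" --pt "-1 0 0 2 0" --pt "-1 0 0 3 0" --pt "-1 0 0 4 0" --pt "-1 0 0 4.5 0" --pt "-1 0 0 4.5 0"

```text
time: 10.18
tool_pos: [0.4554, -0.1442, 0.1097]
ee_rot: [3.14, 0.001, 1.571]
wrist_force: [-1.2, -0.3, 7.4]
width: 0.0155
```

Contact gives 7.4 N at TCP z 0.1097, so the tip is at about 0.0412. That is roughly 24.8 mm below the rim, which matches the 24 mm stop and calls for the short post. I return the rod by the same path in reverse.

>>> step_arm --pt "-1 0 0 -15 0" --pt "-1 0 0 -45 0" --pt "-1 0 0 -88 0" --pt "-1 50 8 -88 0" --pt "-1 110 18 -88 0" --pt "-1 170 28 -88 0" --pt "-1 230 38 -88 0" --pt "-1 290 47 -88 0" --pt "-1 345 56 -88 0" --pt "-1 385 62 -88 0" --pt "-1 395 64 -78 0" --pt "-1 395 64 -35 0" --pt "-1 395 64 -14 0" --pt "-1 395 64 -12 0" --pt "-1 395 64 -12 0" --pt "-1 395 64 -12 0"

```text
time: 12.18
tool_pos: [0.5201, 0.2509, 0.1218]
ee_rot: [3.139, -0.001, 1.57]
wrist_force: [-0.6, -0.3, -0.5]
width: 0.0154
```

Run:
```python
from h import *
st()
o=robot.get_obs();T=np.array(o['tool_pos']); tip=T-[0,0,.069]
out=[]
for n,z in(('wrist',4),('scene',8),('side',6)):
    p=snap(n)
    c=[.519,.250,.050]
    print(n,'exp tip',proj(p,tip),'hole',proj(p,[.519,.250,.045]))
    u=proj(p,c).astype(int); h=int(130/z); 
    u[1]=min(u[1],399-h)
    out.append(cv2.resize(p['pixels'][u[1]-2*h:u[1]+h,u[0]-h:u[0]+h],(266,400),interpolation=cv2.INTER_CUBIC))
    print('crop origin',u-[h,2*h],'scale',266/(2*h))
cv2.imwrite('pics/t2.png',np.hstack(out)[:,:,::-1])
```

```text
time 12.175
tool_pos [0.5201 0.2509 0.1218]
ee_rot [ 3.1385e+00 -9.0000e-04  1.5702e+00]
wrist_force [-0.6108 -0.2911 -0.4538]
width 0.0154
joint_positions [ 3.5150e-01  1.7590e-01  1.4382e+00 -2.0000e-04  1.5243e+00  3.5210e-01]
wrist exp tip [318.41766591 208.36835764] hole [317.21896407 207.15945644]
crop origin [285 144] scale 4.15625
scene exp tip [440.02342904 216.20039971] hole [439.13871324 217.99499614]
crop origin [423 184] scale 8.3125
side exp tip [322.94977826 356.18451507] hole [323.49235258 357.78120113]
crop origin [302 314] scale 6.333333333333333
```

View pics/t2.png

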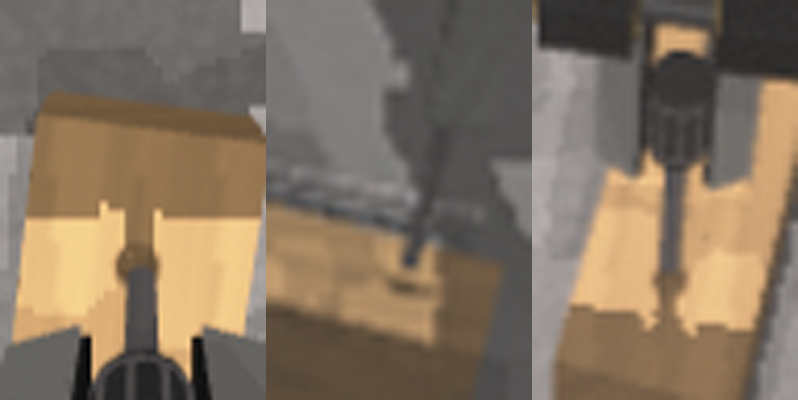

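Hole and tip agree within about 1 mm in this picture, so I lower with a small correction.

>>> step_arm --pt "-1 -0.6 -0.3 4 0" --pt "-1 -0.6 -0.3 8 0" --pt "-1 -0.6 -0.3 12 0" --pt "-1 -0.6 -0.3 16 0" --pt "-1 -0.6 -0.3 20 0" --pt "-1 -0.6 -0.3 24 0" --pt "-1 -0.6 -0.3 26 0" --pt "-1 -0.6 -0.3 26 0"

```text
time: 13.32
tool_pos: [0.5186, 0.2504, 0.0938]
ee_rot: [-3.141, 0.0, 1.571]
wrist_force: [-0.4, -0.6, -1.3]
width: 0.0157
```

>>> step_arm --pt "-1 0 0 2 0" --pt "-1 0 0 4 0" --pt "-1 0 0 5.2 0" --pt "-1 0 0 5.2 0"

```text
time: 13.82
tool_pos: [0.5187, 0.2504, 0.0887]
ee_rot: [-3.141, 0.0, 1.571]
wrist_force: [0.3, -0.1, -0.3]
width: 0.0155
```

Rod seated with no force at the original depth. I release it, go over to the short post, and check with pictures before descending.

>>> step_arm --pt "0.1 0 0 0 0" --pt "0.1 0 0 0 0" --pt "0.1 0 0 0 0" --pt "0.1 0 0 0 0" --pt "0.1 0 0 -15 0" --pt "0.1 0 0 -60 0" --pt "0.1 0 0 -100 0" --pt "0.1 -55 -7 -100 0" --pt "0.1 -110 -13 -100 0" --pt "0.1 -164.5 -19 -100 0" --pt "0.1 -164.5 -19 -100 0" --pt "0.1 -164.5 -19 -100 0"

```text
time: 15.32
tool_pos: [0.5001, 0.0862, 0.1898]
ee_rot: [3.14, -0.001, 1.57]
wrist_force: [1.2, -0.4, 0.9]
width: 0.0518
```

Run:
```python
from h import *
st()
w=snap('wrist'); s=snap('side')
for q,n in((w,'w'),(s,'s')):
  for l in('post_short_top','post_middle_top','post_long_top','rod_grip','rod_tip'):
    print(n,l,[(np.round(a['position'],4).tolist(),round(a['p'],2)) for a in models.pinpoint(q,l)[:1]])
print('exp short',proj(w,[.4995,.0857,.084]))
cv2.imwrite('pics/p.png',np.hstack([cv2.resize(w['pixels'][140:280,260:380],(400,467),interpolation=cv2.INTER_CUBIC),cv2.resize(s['pixels'][260:400,280:400],(400,467),interpolation=cv2.INTER_CUBIC)])[:,:,::-1])
```

```text
time 15.325
tool_pos [0.5001 0.0862 0.1898]
ee_rot [ 3.1400e+00 -9.0000e-04  1.5704e+00]
wrist_force [ 1.1828 -0.399   0.9164]
width 0.0518
joint_positions [ 5.8500e-02 -5.5000e-03  1.4978e+00  8.0000e-04  1.6477e+00  5.9000e-02]
w post_short_top [([0.4987, 0.0882, 0.0854], 0.72)]
w post_middle_top [([0.5031, 0.1373, 0.0924], 0.59)]
w post_long_top [([0.5151, 0.1842, 0.0977], 0.5)]
w rod_grip [([0.5193, 0.2514, 0.1063], 0.75)]
w rod_tip [([0.5195, 0.2488, 0.02], 0.59)]
s post_short_top [([0.4958, 0.0816, 0.0185], 0.55)]
s post_middle_top [([0.5028, 0.1316, 0.0897], 0.67)]
s post_long_top [([0.5134, 0.1867, 0.1013], 0.72)]
s rod_grip [([0.5176, 0.2468, 0.1118], 0.73)]
s rod_tip [([0.5197, 0.2517, 0.0219], 0.58)]
exp short [317.85607995 199.42049311]
```

View pics/p.png

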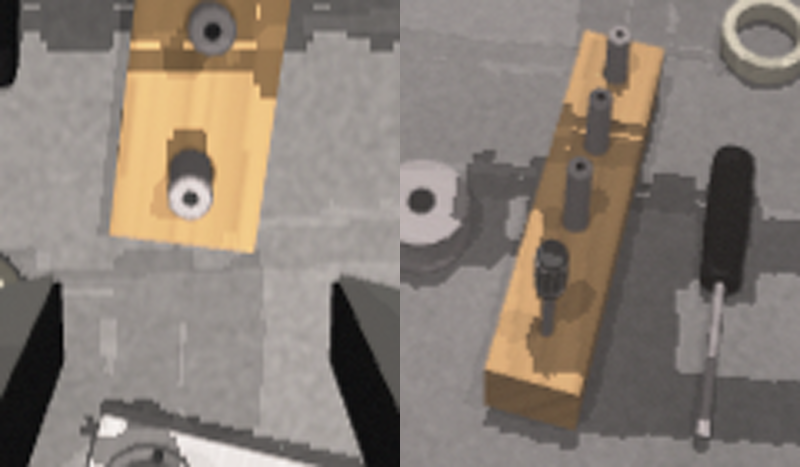

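The rod stands upright in its hole again. The nearest post's top is at wrist pixel (317,199), as expected for the short post, and the three posts visibly rise in length. I grasp the short post.

>>> step_arm --pt "0.1 -0.3 -0.8 50 0" --pt "0.1 -0.3 -0.8 105 0" --pt "0.1 -0.3 -0.8 130 0" --pt "0.1 -0.3 -0.8 136.5 0" --pt "0.1 -0.3 -0.8 136.5 0" --pt "-1 -0.3 -0.8 136.5 0" --pt "-1 -0.3 -0.8 136.5 0" --pt "-1 -0.3 -0.8 136.5 0" --pt "-1 -0.3 -0.8 136.5 0" --pt "-1 -0.3 -0.8 136.5 0" --pt "-1 -0.3 -0.8 136.5 0"

```text
time: 17.3
tool_pos: [0.499, 0.0856, 0.0526]
ee_rot: [3.141, -0.0, 1.571]
wrist_force: [-1.0, -0.4, 2.0]
width: 0.013
```

>>> step_arm --pt "-1 0 0 -20 0" --pt "-1 0 0 -65 0" --pt "-1 0 0 -108 0" --pt "-1 -55 -10 -108 0" --pt "-1 -110 -21 -108 0" --pt "-1 -165 -32 -108 0" --pt "-1 -210 -40 -108 0" --pt "-1 -230 -43.5 -95 0" --pt "-1 -230 -43.5 -60 0" --pt "-1 -230 -43.5 -56 0" --pt "-1 -230 -43.5 -56 0" --pt "-1 -230 -43.5 -56 0"

```text
time: 18.8
tool_pos: [0.4564, -0.1444, 0.1098]
ee_rot: [3.139, 0.001, 1.572]
wrist_force: [-0.6, -0.3, -1.5]
width: 0.0132
```

Run:
```python
from h import *
st()
o=robot.get_obs();T=np.array(o['tool_pos']); tip=T-[0,0,.032]
out=[]
for n,z in(('wrist',3),('scene',8),('side',6)):
    p=snap(n)
    print(n,'exp foot',proj(p,tip),'sock',proj(p,[.455,-.1443,.066]))
    u=proj(p,[.455,-.1443,.075]).astype(int); h=int(130/z); 
    out.append(cv2.resize(p['pixels'][u[1]-2*h:u[1]+h,u[0]-h:u[0]+h],(266,400),interpolation=cv2.INTER_CUBIC))
    print('crop origin',u-[h,2*h],'scale',266/(2*h))
cv2.imwrite('pics/t3.png',np.hstack(out)[:,:,::-1])
```

```text
time 18.8
tool_pos [ 0.4564 -0.1444  0.1098]
ee_rot [3.1391e+00 1.1000e-03 1.5716e+00]
wrist_force [-0.5867 -0.3284 -1.4511]
width 0.0132
joint_positions [-0.425  -0.0347  1.6866  0.      1.4869 -0.4258]
wrist exp foot [318.58475775 220.85873901] sock [316.73700876 216.21611939]
crop origin [273 133] scale 3.0930232558139537
scene exp foot [311.25073255 173.86091541] sock [311.43372298 176.72430067]
crop origin [295 142] scale 8.3125
side exp foot [372.52525722 192.29695237] sock [372.59206557 196.02605346]
crop origin [352 151] scale 6.333333333333333
```

View pics/t3.png

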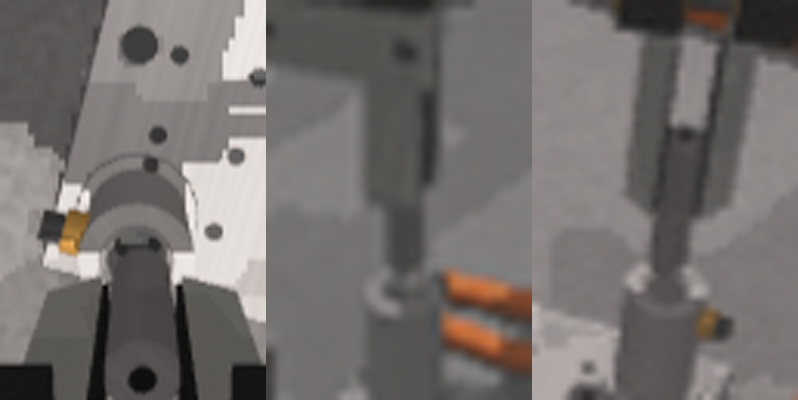

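The foot is centred over the mouth within 1 mm in all views. I start lowering, watching the force.

>>> step_arm --pt "-1 0 -0.4 5 0" --pt "-1 0 -0.4 8 0" --pt "-1 0 -0.4 11 0" --pt "-1 0 -0.4 13 0" --pt "-1 0 -0.4 15 0" --pt "-1 0 -0.4 17 0" --pt "-1 0 -0.4 17 0"

```text
time: 19.82
tool_pos: [0.455, -0.1445, 0.0912]
ee_rot: [-3.142, 0.0, 1.571]
wrist_force: [-0.2, -1.0, -0.4]
width: 0.0132
```

>>> step_arm --pt "-1 0 0 2 0" --pt "-1 0 0 4 0" --pt "-1 0 0 6 0" --pt "-1 0 0 8 0" --pt "-1 0 0 8 0"

```text
time: 20.45
tool_pos: [0.4556, -0.1446, 0.0835]
ee_rot: [3.14, 0.001, 1.571]
wrist_force: [3.2, -1.9, -1.1]
width: 0.0134
```

>>> step_arm --pt "-1 0 0 2 0" --pt "-1 0 0 4 0" --pt "-1 0 0 6 0" --pt "-1 0 0 7 0" --pt "-1 0 0 8 0" --pt "-1 0 0 8 0"

```text
time: 21.2
tool_pos: [0.4554, -0.1445, 0.0753]
ee_rot: [3.141, 0.0, 1.571]
wrist_force: [3.4, -1.4, -0.1]
width: 0.0134
```

>>> step_arm --pt "-1 0 0 1 0" --pt "-1 0 0 2 0" --pt "-1 0 0 3 0" --pt "-1 0 0 3 0"

```text
time: 21.7
tool_pos: [0.4555, -0.1446, 0.0742]
ee_rot: [3.14, 0.001, 1.571]
wrist_force: [1.1, -0.3, 9.8]
width: 0.0132
```

>>> step_arm --pt "-1 0 0 1 0" --pt "-1 0 0 2 0" --pt "-1 0 0 2.5 0" --pt "-1 0 0 2.5 0"

```text
time: 22.2
tool_pos: [0.4557, -0.1447, 0.0742]
ee_rot: [3.139, 0.001, 1.571]
wrist_force: [-3.1, 1.3, 19.2]
width: 0.0135
```

The post bottoms out: 9.8 N then 19.2 N with no further travel at TCP z 0.0742, so the foot is at about 0.042. I unload, release and back off.

>>> step_arm --pt "-1 0 0 -2 0" --pt "-1 0 0 -3.5 0" --pt "-1 0 0 -3.5 0" --pt "0 0 0 -3.5 0" --pt "0 0 0 -3.5 0" --pt "0 0 0 -3.5 0" --pt "0 0 0 -3.5 0" --pt "0 0 0 -3.5 0" --pt "0 0 0 -20 0" --pt "0 0 0 -70 0" --pt "0 0 0 -130 0" --pt "0 30 0 -140 0" --pt "0 30 0 -140 0" --pt "0 30 0 -140 0"

```text
time: 23.95
tool_pos: [0.4547, -0.1147, 0.2095]
ee_rot: [-3.141, 0.0, 1.571]
wrist_force: [-0.2, 0.1, 0.4]
width: 0.0468
```

Run:
```python
from h import *
st()
out=[]
for n,z in(('wrist',1.5),('scene',3.2),('side',2.6)):
    p=snap(n)
    print(n,'top exp',proj(p,[.455,-.1443,.106]))
    for l in('post_short_top','post_short','rod_tip','post_middle_top','post_long_top'):
        print(l,[(np.round(a['position'],4).tolist(),round(a['p'],2)) for a in models.pinpoint(p,l)[:1]])
    u=proj(p,[.50,-.11,.06] if n!='side' else [.5,.07,.05]).astype(int); h=int(130/z)
    out.append(cv2.resize(p['pixels'][max(0,u[1]-h):u[1]+h,u[0]-h:u[0]+h],(266,266 if n!='side' else 266),interpolation=cv2.INTER_CUBIC))
cv2.imwrite('pics/f.png',np.hstack(out)[:,:,::-1])
```

```text
time 23.95
tool_pos [ 0.4547 -0.1147  0.2095]
ee_rot [-3.141e+00  4.000e-04  1.571e+00]
wrist_force [-0.2357  0.0982  0.3909]
width 0.0468
joint_positions [-3.6760e-01 -9.5100e-02  1.5444e+00 -6.0000e-04  1.6927e+00 -3.6790e-01]
wrist top exp [318.95398242 227.89953897]
post_short_top [([0.4547, -0.1451, 0.108], 0.81)]
post_short [([0.4581, -0.1433, 0.0419], 0.72)]
rod_tip [([0.4043, 0.0198, 0.0009], 0.35)]
post_middle_top []
post_long_top []
scene top exp [311.40044184 166.03534541]
post_short_top [([0.4561, -0.1512, 0.1039], 0.62)]
post_short [([0.7588, 0.2132, -0.0022], 0.69)]
rod_tip [([0.5199, 0.2518, 0.0215], 0.64)]
post_middle_top [([0.5041, 0.1344, 0.0906], 0.64)]
post_long_top [([0.5139, 0.1824, 0.0986], 0.61)]
side top exp [374.47788558 183.51578913]
post_short_top [([0.4509, -0.1411, 0.1042], 0.5)]
post_short [([0.4564, -0.1464, 0.0398], 0.4)]
rod_tip [([0.5185, 0.2525, 0.0216], 0.68)]
post_middle_top [([0.5033, 0.1334, 0.0924], 0.7)]
post_long_top [([0.513, 0.1878, 0.1024], 0.46)]
```

View pics/f.png

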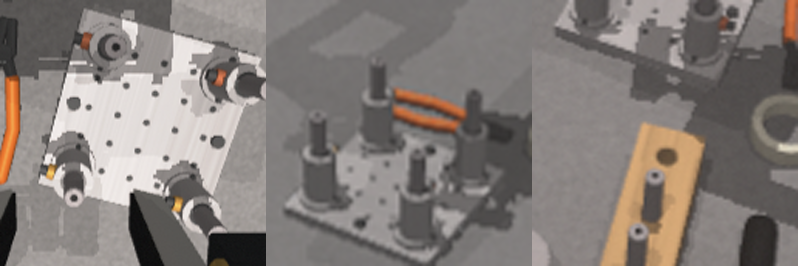

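The final picture shows four posts of equal height in the stand, one empty wide hole in the rack, and the two longer posts untouched. I hand in.

```bash
python3 -c "
from h import *
print(robot.close_job())"
```

```text
the job is handed in; nothing more can be done
None
```

The short post is fitted in the empty holder, standing level with the other three as far as the pictures show, and the job is handed in at about 24 s of the 67 s allowed.

- **Depth:** the rod touched the stop at 7.4 N, about 24 to 25 mm below the rim, which is the 24 mm stop and calls for the short post.
- **Rod:** it went back upright in its own hole with no contact force. The last network reading puts its tip near z 0.021, against 0.020 expected.
- **Fit:** I pressed the short post down to 19 N. It did not move further between 10 and 19 N, with its foot at about z 0.042, where the stop should be.
- **Last checks:** the scene view shows four posts level. The networks read the fitted post's top at z 0.104 to 0.108, against 0.106 expected. The middle and long posts still stand in the rack, and nothing else looked moved in the pictures I viewed.
- **What disagreed:** a few network readings were plain misidentifications, such as one "post_short" at (0.76, 0.21). The scene view also put the post's top about 7 mm off in y. I ignored these because the other views, the geometry and the contact forces all agreed. The plunger's 3 to 8 N drag did not show in the vertical force readings, only about 3 N sideways; those readings were taken with the arm at rest.

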